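# Shift the flow diverter through its gate

## Task

Change the flow diverter over: push its round black knob along the L-shaped slot from the first leg to the corner, then round the corner and along the other leg until it is fully home at that leg's far end. Push the knob by its side with your fingertips; do not take it between the fingers or pull it up. Leave the knob there, and leave the bottles, jars, beaker and box where they stand.

Things in the scene. Friction and masses are not known exactly. Their poses are not given: they have to be found in the camera images.
- diverter: fixed cream box 200 mm (its x) by 180 (its y), 53 tall; aluminium top plate with an L-shaped slot 16 mm wide; two pipe stubs, 45 mm long, on its +x side. Origin under its centre. Slot centre line in its frame: from closed end (x -45, y -40 mm) along +x to the corner (+45, -40), then along +y to the far end (+45, +40). Left or right of the bench, turned up to 0.5 rad. No detents or springs
- knob (a point): centre, half-way up, of the black knob: upright cylinder 44 mm across, 24 tall, underside 3 mm above the top plate (56 to 80 mm above the bench). Its 12 mm pin runs in the slot with 2 mm play each side; a wide foot under the plate keeps it in. About 0.2 kg, slides at a few newtons at most, stays where left. Starts in the first leg, diverter x -45 to -15 mm
- slot_corner (a point): point on the slot's centre line at the corner of the L, at the height of the plate's top (53 mm above the bench): the knob's axis stands here, within the 2 mm play, when pushed fully to the corner
- slot_end (a point): point on the slot's centre line at the far end of the second leg, 80 mm from the corner, at the height of the plate's top: the knob's axis stands here, or up to 2 mm beyond, when fully home
- stirrer: white magnetic stirrer, 160 x 150 mm, 61 mm tall, fixed to the bench on the other side from the diverter; origin under its centre
- beaker: loose glass beaker, 68 mm across the rim, 80 mm tall, standing on the stirrer; origin at its underside centre
- vial_deck: loose small amber jar, 26 mm across, 45 mm tall, standing on the diverter's top plate, inside the bend of the L; origin at its underside centre
- vial_front: loose small clear jar, 28 mm across, 55 mm tall, on the bench in the lane between diverter and stirrer; origin at its underside centre
- kit_box: loose cardboard box 90 x 45 x 35 mm on the bench in the lane between diverter and stirrer; origin at its underside centre
- reagent_a: loose amber bottle, 64 mm across, 120 mm tall, on the bench at the left; origin at its underside centre
- reagent_b: loose amber bottle, 64 mm across, 120 mm tall, on the bench at the right; origin at its underside centre
- wash_bottle: loose white bottle, 56 mm across, 120 mm tall, on the bench at the right; origin at its underside centre
- shift_pin: the same knob with its pin and foot, as one piece; origin on the axis at the foot's underside, 30 mm below point knob; it may be turned about its axis in any way
Not all that is in view belongs to the job. What is meant by the shift_pin is not orange, and is the smaller of those in its own colour.

How it is judged:
On the way:
1. the knob is pushed along the first leg to the corner (x of knob in the frame of diverter above 0.04 m and y of knob in the frame of diverter below -0.03 m), for 0.1 s.
At the end, for the whole second after the job is handed in: the knob's axis is within 6 mm of the far end of the second leg, still seated in the slot and at rest (horizontal distance between knob and slot_end below 0.006 m and height (world z) of knob below 0.074 m and linear speed of shift_pin below 0.01 m/s); the robot touches nothing.
It fails at once if the knob is taken between the fingers (grasp point over the knob's middle, within 10 mm of its axis, while the fingers press on it) (horizontal distance between the grasp point and knob below 0.01 m and contact force between the fingers and shift_pin above 0.5 N).
It fails at once if the knob is pulled up by more than 8 mm (height (world z) of knob above 0.076 m).
It fails at once if a bottle, jar, beaker or the box is moved by more than 15 mm or tipped (distance of any of beaker, vial_deck, vial_front, kit_box, reagent_a, reagent_b, wash_bottle from where it was at the start of the episode above 0.015 m or angle between any of beaker, vial_deck, vial_front, kit_box, reagent_a, reagent_b, wash_bottle's own z axis and vertical above 0.3 rad).
It also fails if it takes over 48 s, if anything falls off the work surface, if the arm or the gripper's body presses on something with over 40 N, if the wrist force passes 120 N, or if a joint passes its speed limit or range.

## Robot

A 6-joint arm with a two-finger parallel gripper is mounted at the origin on the work surface. World frame = base frame: x ahead of the robot, y to its left, z up, the work surface at z = 0. Lengths are in m, angles in rad, forces in N, time in s.
With the tool pointing down it reaches from about 0.35 to 0.85 m from the base axis. Payload 8.1 kg.
Tool frame: the origin (TCP) lies midway between the tips of the shut fingers; the grasp point (between the pads) lies 19 mm behind it (robot.grip_point_offset is the distance from the TCP to the grasp point, in m); z points along the fingers, y is the line along which they close (so a half turn about z gives the same grasp; the last joint's range is limited). The gripper opens to 93 mm and grips with 3 to 60 N. Pads are 15 mm wide; open, the fingers measure 128 mm over their backs; the gripper's body (75 mm by 188 mm) begins 65 mm behind the grasp point.
Start: joints at [-1.348, 0.13, 1.488, -0, 1.523, -0.085], TCP at [0.182, -0.572, 0.219] pointing down, gripper open.
Joint ranges: [-2.96, 2.96], [-0.89, 2.26], [0.02, 2.5], [-1.34, 4.48], [0, 2.73], [-2.66, 2.66]. Speed limits (rad/s): [2.39, 2.39, 2.79, 3.14, 3.14, 3.14].

## Interface

Orientations are given as a rotation vector (axis times angle).
In Python, from plant import robot, read_camera, job gives the robot as it stands.
- The arm moves only by the shell command python3 -m inch 'ROWS' [FORCE]. ROWS is JSON, one flat list of numbers, 5 for each row, row after row: the shift along the world's x, y, z in mm, then the turn about the world's z in degrees, then the opening in per cent of the stroke, from 0 (shut) to 100 (fully open). In form: [dx, dy, dz, yaw, hand, dx, dy, dz, yaw, hand, ...]. A call has 1 to 10 rows; each row is the pose to reach, as a shift and turn from the pose commanded when the call began; what a row does not reach only later rows make up. A row lasts 1/12 s, in which the tool goes at most 41.7 mm and 7.16 degrees, less where a joint would pass 70% of its speed; a pose out of reach is approached as far as the arm can. A call with a gripper value outside its range is refused whole. The fingers move at their own pace and stop on an object; FORCE is the grip in N (left out, the last holds). Time passes only in rows, so rows that repeat a pose let the fingers close. It gives the time, the measured TCP pose, the force, the opening and the grip force at its end, in the units of the state.
- robot.read_state(): the state, without advancing time (a new reading comes with each control period).
- read_camera(name): name is "side" or "top"; returns a dict with "image" (400x640x3 uint8, blue, green, red), "K" (3x3 intrinsics, pixels), "extrinsics" (4x4, takes a point from world to camera coordinates). Camera axes: x right, y down, z forward; pixel columns grow to the right and rows downward; lengths in m; the calibration is good to about 2 mm. A picture is of the moment at which its call begins. There is no depth.
- job.close_job(): hands the job in; it is judged then, once.
The state is a dict: "t": time; "q": joint angles; "dq": joint speeds; "joint_torque": joint torques, N m; "tool_pos": TCP position; "orientation": TCP orientation; "force": force on the tool from outside, world axes, zero at the start; "wrist_torque": the same for the moment, N m; "opening": finger opening in m; "gripper_force": force on a finger pad.
Only numpy, scipy, OpenCV 4.12 (cv2) and the standard library are available. Lean on these libraries where they do the work, as an engineer would, in place of code of your own. Each camera call takes 0.05 s, during which the arm holds its last target. There are 200 camera calls.

## Working session

There is one attempt and no reset: what is moved stays moved. The work goes in short steps, Python scripts to look and compute and a shell command to move; the robot and the scene stay as the last step left them, time stands still between calls to the robot, and variables do not carry over. Pictures are saved under pics/ and viewed, at most 10 in all, crops included, and the job is handed in when it is done.

```bash
mkdir -p pics; ls; python3 - <<'E'
from plant import robot, read_camera, job
import cv2
for n in("top","side"):
    d=read_camera(n); cv2.imwrite(f"pics/{n}0.png",d["image"]); print(n,d["K"].tolist(),d["extrinsics"].round(4).tolist())
s=robot.read_state();print(s["t"],s["tool_pos"],s["orientation"],s["opening"],s["force"])
E
```

```text
pics
top [[379.99859074580047, 0.0, 319.93010099781145], [0.0, 379.99859074580047, 203.5652205312526], [0.0, 0.0, 1.0]] [[0.0212, -0.9997, -0.0093, -0.0232], [-0.9969, -0.0205, -0.076, 0.553], [0.0757, 0.0109, -0.9971, 1.2616], [0.0, 0.0, 0.0, 1.0]]
side [[368.7392193818082, 0.0, 317.4668628255937], [0.0, 368.7392193818082, 198.36209622218442], [0.0, 0.0, 1.0]] [[-0.9241, -0.3822, -0.0047, 0.495], [-0.2023, 0.4997, -0.8422, 0.163], [0.3242, -0.7774, -0.5391, 0.8308], [0.0, 0.0, 0.0, 1.0]]
0.1 [ 0.18168807 -0.57131308  0.21769416] [-3.10284412e+00 -4.81336788e-01  1.91085958e-04] 0.09308989375877494 [-0.05973155  0.00030196 -0.18651013]
```

View pics/top0.png

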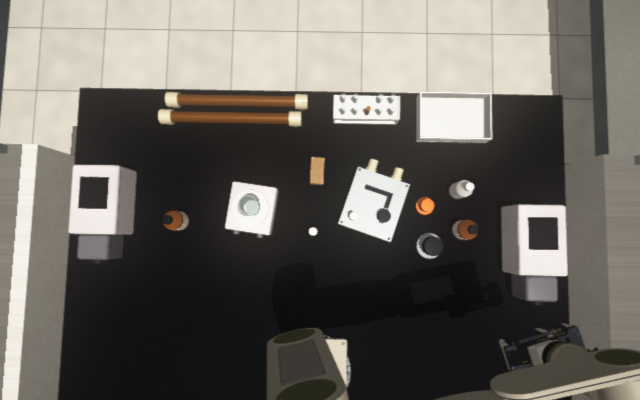

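View pics/side0.png

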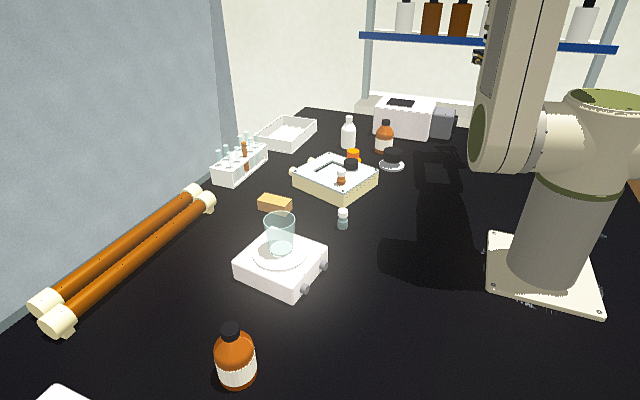

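```bash
python3 - <<'E'
import cv2
t=cv2.imread("pics/top0.png")[150:260,325:485]; cv2.imwrite("pics/ct.png",cv2.resize(t,None,fx=5,fy=5,interpolation=cv2.INTER_CUBIC))
t=cv2.imread("pics/side0.png")[110:215,280:420]; cv2.imwrite("pics/cs.png",cv2.resize(t,None,fx=5,fy=5,interpolation=cv2.INTER_CUBIC))
E
```

```text
(no output)
```

View pics/ct.png

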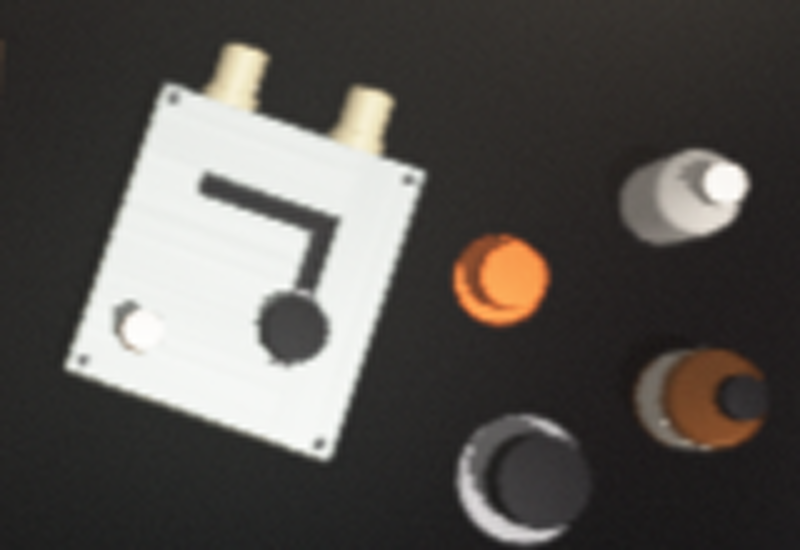

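View pics/cs.png

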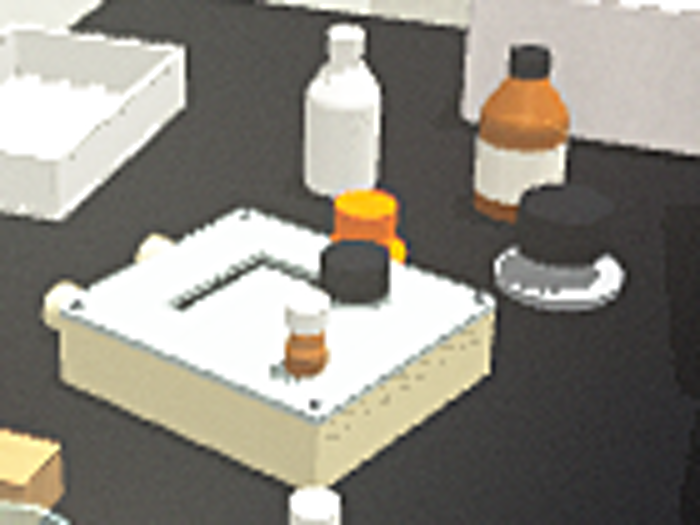

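The zoom shows the plate (crop corners about (170,85), (425,175), (328,460), (66,370)). The slot's far end is at (203,185) and its corner at (335,222). The black knob is at (293,327), low in the first leg, and the deck vial is at (138,325). The larger black knob on the white disc at (540,480) is a decoy, and so is the orange one.

```bash
cat > h.py <<'E'
import cv2, numpy as np
from plant import robot, read_camera
def ray(d,uv,z):
    uv=np.atleast_2d(np.asarray(uv,float)); E=d["extrinsics"];R,t=E[:3,:3],E[:3,3]
    v=np.c_[uv,np.ones(len(uv))]@np.linalg.inv(d["K"]).T@R; c=-R.T@t
    return (c+v*((z-c[2])/v[:,2])[:,None])[:,:2]
def proj(d,p):
    q=d["K"]@(d["extrinsics"][:3,:3]@np.asarray(p,float)+d["extrinsics"][:3,3]); return q[:2]/q[2]
def biggest(m,near=None):
    c=cv2.findContours(m.astype(np.uint8),cv2.RETR_EXTERNAL,cv2.CHAIN_APPROX_NONE)[0]
    return max(c,key=cv2.contourArea)[:,0]
def knob(d,box,z=.08,rad=0):
    u0,v0,u1,v1=box; I=d["image"][v0:v1,u0:u1].max(2)
    c=biggest(cv2.morphologyEx((I<90).astype(np.uint8),cv2.MORPH_OPEN,np.ones((5,5))))
    return c+[u0,v0]
E
python3 - <<'E'
from h import *
d=read_camera("top"); I=d["image"]
m=np.zeros(I.shape[:2],np.uint8); m[160:250,335:415]=1
hsv=cv2.cvtColor(I,cv2.COLOR_BGR2HSV)
w=(m>0)&(I.min(2)>130)
w=cv2.morphologyEx(w.astype(np.uint8),cv2.MORPH_OPEN,np.ones((3,3)))
c=cv2.convexHull(biggest(w).astype(np.int32))[:,0]
P=ray(d,c,.053).astype(np.float32)
r=cv2.minAreaRect(P*1000);print("rect",r);print(cv2.boxPoints(r))
for n,p in dict(c1=(170,85),c2=(425,175),c3=(328,460),c4=(66,370),end=(207,186),corner=(328,225)).items():
    print(n,(1000*ray(d,np.array(p)/5-.4+[325,150],.053)).round(1))
# knob top
k=knob(d,(370,195,398,228)); (x,y),R=cv2.minEnclosingCircle(k.astype(np.float32)); print("knobpx",x,y,R,ray(d,(x,y),.08)*1000, ray(d,(x,y),.068)*1000)
def blob(nm,box,f,z):
    u0,v0,u1,v1=box; B=I[v0:v1,u0:u1].astype(int); c=biggest(f(B)); (x,y),R=cv2.minEnclosingCircle(c.astype(np.float32)); print(nm,x+u0,y+v0,R,(1000*ray(d,(x+u0,y+v0),z)).round(1))
for n,p,z in [("vialcap",(352.2,215),.098),("wash",(469,186),.12),("reg_b",(473,229),.12),("orange",(427,204.5),.05),("decoy",(433,245.5),.06),("box",(317,171),.035),("front",(313,231),.055)]: print(n,(1000*ray(d,p,z)).round(0))
E
```

```text
rect ((573.20068359375, -194.73587036132812), (182.46388244628906, 241.4919891357422), 72.00860595703125)
[[ 430.17963  -244.21152 ]
 [ 659.86334  -318.80215 ]
 [ 716.22174  -145.26022 ]
 [ 486.53802   -70.669586]]
c1 [[ 676.3 -137.5]]
c2 [[ 619.7 -306.2]]
c3 [[ 431.3 -243.7]]
c4 [[486.3 -72. ]]
end [[ 609.5 -162.8]]
corner [[ 585.3 -242.6]]
knobpx 383.0 215.5 6.265082359313965 [[ 514.65398344 -215.34764372]] [[ 515.22888958 -217.21418542]]
vialcap [[ 513. -115.]]
wash [[ 610. -476.]]
reg_b [[ 477. -487.]]
orange [[ 555. -364.]]
decoy [[ 422. -381.]]
box [[662.   0.]]
front [[460.   9.]]
```

```bash
python3 -m inch '[30,37,0,-5,0, 65,80,0,-11,0, 98,122,0,-18,0, 130,163,0,-24,0, 163,203,0,-30,0, 195,244,0,-36,0, 228,285,0,-36,0, 260,325,0,-36,0, 285,356,0,-36,0, 293,366,0,-36,0]' 20; python3 -m inch '[0,0,0,0,0,0,0,0,0,0,0,0,0,0,0,0,0,0,0,0]'
```

```text
t: 0.98
tool_pos: [0.4423, -0.2454, 0.2186]
orientation: [3.101, -0.502, 0.0]
force: [-0.3, -1.0, 0.4]
opening: 0.0308
gripper_force: 0.0
t: 1.32
tool_pos: [0.4408, -0.2482, 0.2185]
orientation: [3.101, -0.503, -0.001]
force: [0.3, -0.4, 0.4]
opening: 0.0044
gripper_force: 0.0
```

```bash
python3 -m inch '[15,18,0,0,0, 34,42,0,0,0, 34,42,0,0,0, 34,42,-35,0,0, 34,42,-70,0,0, 34,42,-100,0,0, 34,42,-115,0,0, 34,42,-115,0,0, 34,42,-115,0,0]'; python3 - <<'E'
from h import *
for n,b in(("top",(325,150,485,260)),("side",(280,110,420,215))):
    d=read_camera(n); cv2.imwrite(f"pics/{n}1.png",cv2.resize(d["image"][b[1]:b[3],b[0]:b[2]],None,fx=3.5,fy=3.5))
a,b=[cv2.imread(f"pics/{n}1.png") for n in("top","side")]
w=max(a.shape[1],b.shape[1]);h=300
cv2.imwrite("pics/m1.png",np.hstack([cv2.resize(a,(420,290)),cv2.resize(b,(380,290))]))
E
```

```text
t: 2.07
tool_pos: [0.4742, -0.2063, 0.103]
orientation: [-3.1, 0.504, 0.003]
force: [-0.7, -0.1, 0.7]
opening: 0.0007
gripper_force: 0.0
```

View pics/m1.png

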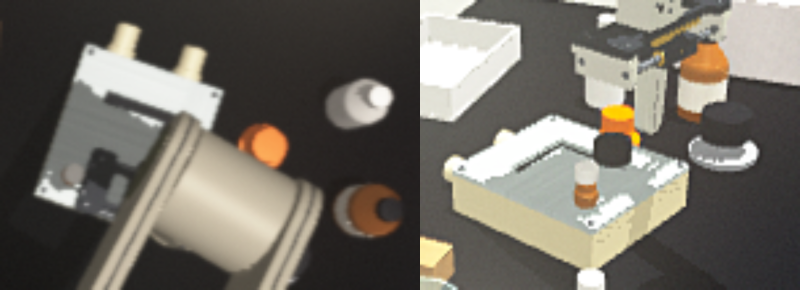

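The fingertips hang behind the knob (side view, tip at about (648,128)), on its -x side and clear of it. I'll lower to 62 mm and push.

```bash
python3 -m inch '[0,0,-20,0,0, 0,0,-35,0,0, 0,0,-41,0,0, 0,0,-41,0,0]'; python3 -m inch '[5,-2,0,0,0, 9,-3,0,0,0, 14,-5,0,0,0, 19,-6,0,0,0, 24,-8,0,0,0, 28,-9,0,0,0, 33,-11,0,0,0, 38,-13,0,0,0, 38,-13,0,0,0]'
```

```text
t: 2.5
tool_pos: [0.4753, -0.2055, 0.0626]
orientation: [-3.101, 0.502, 0.001]
force: [0.2, -0.5, 0.0]
opening: 0.0005
gripper_force: 0.0
t: 3.25
tool_pos: [0.5146, -0.2188, 0.0628]
orientation: [3.101, -0.501, 0.001]
force: [-0.6, -0.1, 0.5]
opening: 0.0002
gripper_force: 0.0
```

```bash
python3 -m inch '[5,-2,0,0,0, 9,-3,0,0,0, 14,-5,0,0,0, 19,-6,0,0,0, 24,-8,0,0,0, 28,-9,0,0,0, 31,-10,0,0,0, 33,-11,0,0,0, 33,-11,0,0,0]'; python3 - <<'E'
from h import *
d=read_camera("side"); cv2.imwrite("pics/s2.png",cv2.resize(d["image"][110:215,280:420],None,fx=5,fy=5,interpolation=cv2.INTER_CUBIC))
E
```

```text
t: 4.0
tool_pos: [0.547, -0.2295, 0.0627]
orientation: [3.101, -0.501, 0.001]
force: [0.3, -0.0, -0.1]
opening: 0.0003
gripper_force: 0.0
```

View pics/s2.png

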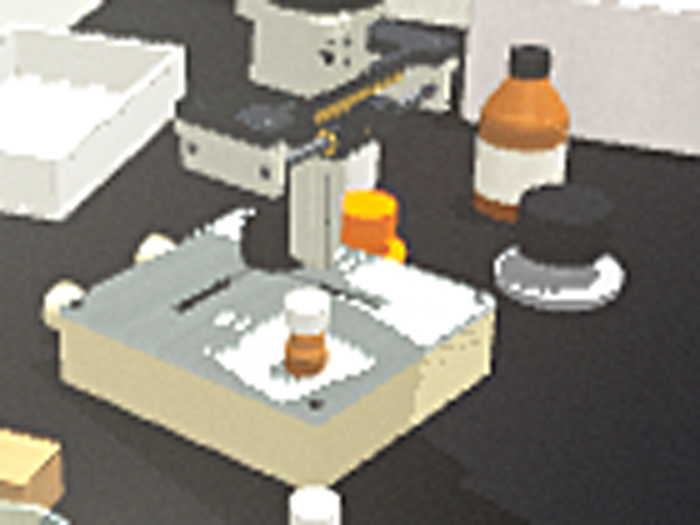

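The knob has moved with the fingers and is near the corner, at crop (270,235). I'll push gently on to the stop.

```bash
python3 -m inch '[3,-1,0,0,0, 5,-2,0,0,0, 7,-2,0,0,0, 8,-3,0,0,0, 8,-3,0,0,0]'; python3 -m inch '[1,-0.3,0,0,0, 2,-0.7,0,0,0, 2,-0.7,0,0,0]';python3 -m inch '[1,-0.3,0,0,0, 2,-0.7,0,0,0, 2,-0.7,0,0,0]'
```

```text
t: 4.47
tool_pos: [0.5548, -0.2325, 0.0627]
orientation: [3.101, -0.501, 0.0]
force: [0.2, 0.3, 0.2]
opening: 0.0003
gripper_force: 0.0
t: 4.72
tool_pos: [0.5567, -0.2331, 0.0627]
orientation: [3.101, -0.501, 0.0]
force: [-0.3, 0.8, 0.1]
opening: 0.0002
gripper_force: 0.1
t: 4.97
tool_pos: [0.5587, -0.2338, 0.0627]
orientation: [3.101, -0.501, 0.0]
force: [0.6, 0.2, -0.4]
opening: 0.0004
gripper_force: 0.1
```

```bash
python3 -m inch '[1,-0.3,0,0,0, 2,-0.7,0,0,0, 2,-0.7,0,0,0]';python3 -m inch '[1,-0.3,0,0,0, 2,-0.7,0,0,0, 2,-0.7,0,0,0]'; python3 - <<'E'
from h import *
d=read_camera("side"); cv2.imwrite("pics/s3.png",cv2.resize(d["image"][130:190,290:380],None,fx=8,fy=8,interpolation=cv2.INTER_CUBIC))
for x,y in((45,-40),(35,-40)):
    c,s=.949,-.316
    X,Y=.5534+(c*x+.316*y)/1e3,-.18985+(s*x+.949*y)/1e3
    print([(8*(proj(d,(X,Y,z))-[290,130])).round(0) for z in(.056,.08)])
E
```

```text
t: 5.22
tool_pos: [0.5592, -0.2339, 0.0622]
orientation: [-3.101, 0.501, 0.005]
force: [-7.1, 2.7, 4.1]
opening: 0.0001
gripper_force: 3.7
t: 5.47
tool_pos: [0.5594, -0.2339, 0.0616]
orientation: [-3.1, 0.501, 0.012]
force: [-14.7, 4.0, 7.6]
opening: 0.0007
gripper_force: 7.7
[array([340., 238.]), array([341., 184.])]
[array([360., 246.]), array([361., 191.])]
```

View pics/s3.png

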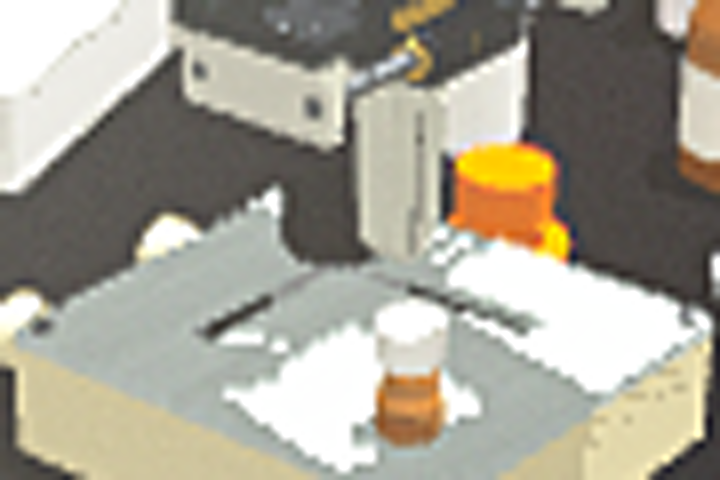

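Force rises at the stop, so the knob is at the corner. Next I back off, lift, and come round to its -y side.

```bash
python3 -m inch '[-8,3,0,0,0, -18,6,0,0,0, -18,6,20,0,0, -18,6,50,0,0, -12,-15,60,0,0, -3,-40,60,0,0, 6,-57,60,0,0, 6,-57,60,0,0, 6,-57,60,0,0]'; python3 -m inch '[0,0,-25,0,0, 0,0,-50,0,0, 0,0,-60,0,0, 0,0,-60,0,0]'; python3 - <<'E'
from h import *
d=read_camera("side"); cv2.imwrite("pics/s4.png",cv2.resize(d["image"][110:190,290:390],None,fx=7,fy=7,interpolation=cv2.INTER_CUBIC))
E
```

```text
t: 6.27
tool_pos: [0.5687, -0.2928, 0.1225]
orientation: [-3.101, 0.503, -0.0]
force: [-0.4, 0.1, -0.2]
opening: 0.0007
gripper_force: 0.0
t: 6.6
tool_pos: [0.5658, -0.2897, 0.0586]
orientation: [-3.099, 0.5, 0.01]
force: [0.1, 0.1, -1.1]
opening: 0.0004
gripper_force: 0.0
```

View pics/s4.png

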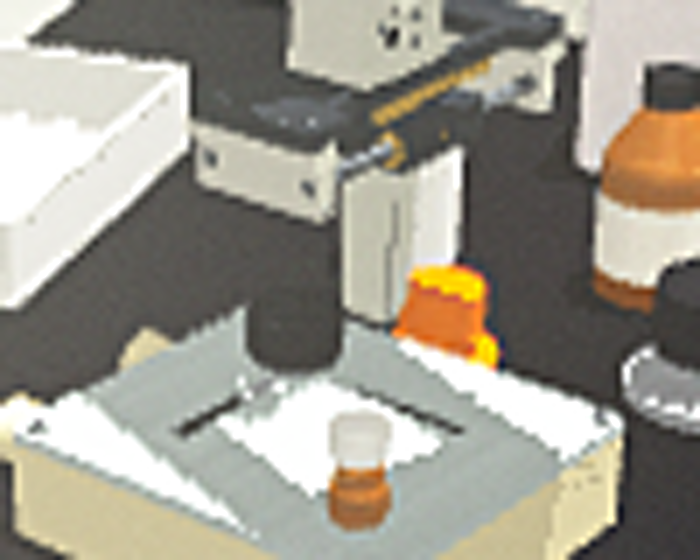

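The knob stands at the corner (crop (295,320)) and the fingers are down on its far (-y) side, with a gap. Now I push along the second leg.

```bash
python3 -m inch '[1.5,5,2,0,0, 3,10,2,0,0, 5,15,2,0,0, 6.5,20,2,0,0, 8,25,2,0,0, 9.5,30,2,0,0, 11,35,2,0,0, 12.5,38,2,0,0, 12.5,38,2,0,0]'; python3 -m inch '[1.5,5,0,0,0, 3,10,0,0,0, 5,15,0,0,0, 6.5,20,0,0,0, 8,25,0,0,0, 9.5,30,0,0,0, 11,35,0,0,0, 12,38,0,0,0, 12,38,0,0,0]'
```

```text
t: 7.4
tool_pos: [0.5813, -0.2532, 0.0645]
orientation: [-3.101, 0.5, 0.0]
force: [0.4, -0.1, -0.2]
opening: 0.0005
gripper_force: 0.0
t: 8.15
tool_pos: [0.5933, -0.2152, 0.0646]
orientation: [-3.101, 0.5, 0.0]
force: [-0.3, 0.2, 0.7]
opening: 0.0005
gripper_force: 0.0
```

```bash
python3 -m inch '[1.5,4,0,0,0, 2.5,7,0,0,0, 3,9,0,0,0, 3,9,0,0,0]'; python3 -m inch '[0.3,1,0,0,0, 0.7,2,0,0,0, 0.7,2,0,0,0]'; python3 -m inch '[0.3,1,0,0,0, 0.7,2,0,0,0, 0.7,2,0,0,0]'; python3 - <<'E'
from h import *
d=read_camera("side"); cv2.imwrite("pics/s5.png",cv2.resize(d["image"][110:190,290:390],None,fx=7,fy=7,interpolation=cv2.INTER_CUBIC))
E
```

```text
t: 8.48
tool_pos: [0.5962, -0.2067, 0.0647]
orientation: [-3.101, 0.501, -0.0]
force: [0.2, 0.5, 0.3]
opening: 0.0007
gripper_force: 0.0
t: 8.73
tool_pos: [0.5967, -0.2051, 0.0646]
orientation: [-3.101, 0.501, 0.0]
force: [0.7, -0.2, -0.2]
opening: 0.0007
gripper_force: 0.1
t: 8.98
tool_pos: [0.5975, -0.203, 0.0646]
orientation: [-3.101, 0.501, 0.0]
force: [0.1, -0.8, -0.3]
opening: 0.0004
gripper_force: 0.2
```

View pics/s5.png

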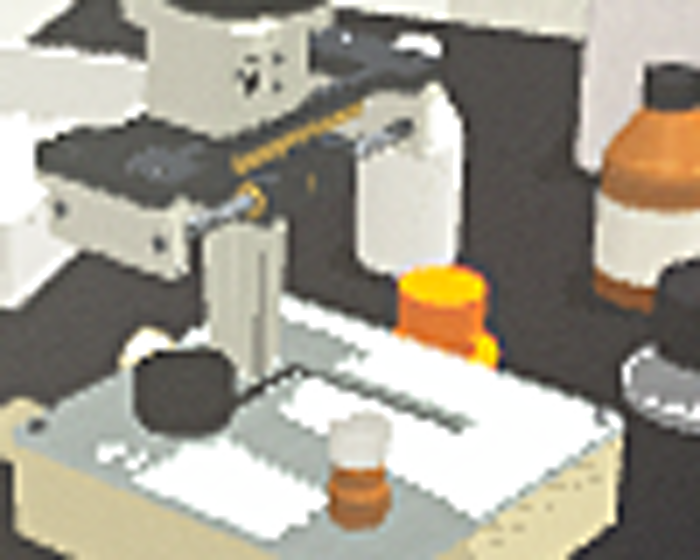

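The knob has rounded the corner and is almost at the far end (crop (185,390)). No stop has been felt yet, so I continue gently.

```bash
for i in 1; do :; done; python3 -m inch '[0.3,1,0,0,0, 0.7,2,0,0,0, 0.7,2,0,0,0]'; python3 -m inch '[0.3,1,0,0,0, 0.7,2,0,0,0, 0.7,2,0,0,0]'
```

```text
t: 9.28
tool_pos: [0.5982, -0.2009, 0.0647]
orientation: [-3.101, 0.501, -0.0]
force: [-0.4, 0.2, 0.6]
opening: 0.0
gripper_force: 0.2
t: 9.53
tool_pos: [0.5989, -0.1989, 0.0646]
orientation: [-3.101, 0.501, -0.0]
force: [0.4, 0.8, 0.1]
opening: 0.0007
gripper_force: 0.2
```

```bash
python3 -m inch '[0.3,1,0,0,0, 0.7,2,0,0,0, 0.7,2,0,0,0]'; python3 -m inch '[0.3,1,0,0,0, 0.7,2,0,0,0, 0.7,2,0,0,0]'
```

```text
t: 9.78
tool_pos: [0.5995, -0.1974, 0.0647]
orientation: [3.101, -0.501, -0.0]
force: [-1.4, -2.8, -0.3]
opening: 0.0009
gripper_force: 1.2
t: 10.03
tool_pos: [0.6001, -0.1968, 0.0653]
orientation: [3.099, -0.502, 0.001]
force: [-3.5, -8.1, 2.3]
opening: 0.0006
gripper_force: 4.2
```

The stop is felt (about 9 N along the leg). I'll back straight off, lift and clear the view.

```bash
python3 -m inch '[-3,-8,0,0,0, -6,-18,0,0,0, -7,-22,5,0,0, -7,-22,40,0,0, -7,-22,80,0,0, -7,-22,115,0,0, -25,-50,130,0,0, -55,-80,130,0,0, -85,-110,130,0,0, -115,-140,130,0,0]'; python3 -m inch '[-20,-30,0,0,0, -50,-60,0,0,0, -80,-90,0,0,0, -110,-120,0,0,0, -130,-140,0,0,0, -140,-150,0,0,0, -140,-150,0,0,0, -140,-150,0,0,0]'; python3 - <<'E'
from h import *
d=read_camera("top"); I=d["image"]; s=read_camera("side")["image"]
cv2.imwrite("pics/m6.png",np.hstack([cv2.resize(I[150:260,325:435],(400,400),interpolation=cv2.INTER_CUBIC),cv2.resize(s[110:215,280:385],(400,400),interpolation=cv2.INTER_CUBIC)]))
E
```

```text
t: 10.87
tool_pos: [0.4859, -0.3346, 0.1957]
orientation: [3.101, -0.5, 0.002]
force: [0.7, -0.7, 0.9]
opening: 0.0005
gripper_force: 0.0
t: 11.53
tool_pos: [0.3467, -0.4836, 0.1947]
orientation: [-3.1, 0.504, -0.001]
force: [0.3, -0.2, -0.2]
opening: 0.0004
gripper_force: 0.0
```

View pics/m6.png

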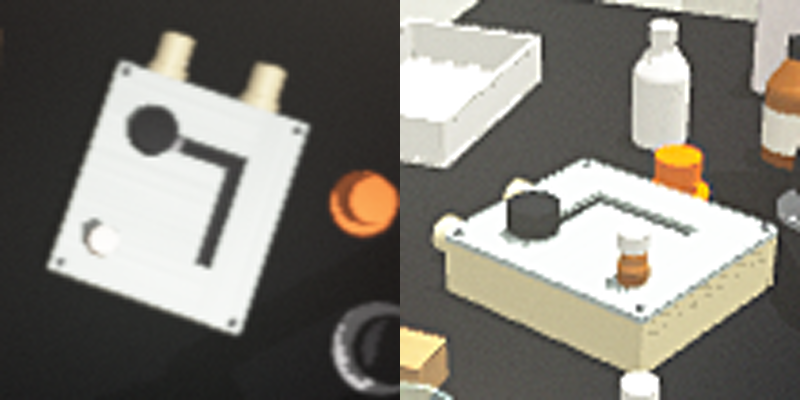

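Both views show the knob at the far end of the second leg (left half, (152,130)). The vial and the other objects look undisturbed. One numeric check before I hand in.

```bash
python3 - <<'E'
from h import *
for n,b in (("top",(355,172,377,197)),):
    d=read_camera(n); k=knob(d,b); M=cv2.moments(k.astype(np.int32)); x,y=M["m10"]/M["m00"],M["m01"]/M["m00"]
    print(x,y,cv2.minAreaRect(k.astype(np.int32)),ray(d,(x,y),.075)*1000,"pred px",proj(d,(.6087,-.1661,.075)))
E
```

```text
366.4423076923077 185.36378205128204 ((366.5, 185.5), (11.0, 11.0), 90.0) [[ 611.48761966 -161.71701075]] pred px [367.78629946 186.24539969]
```

```bash
python3 -c "
from plant import job
print(job.close_job())"
```

```text
the job is handed in; nothing more can be done
None
```

I pushed the knob along the first leg to the corner stop, then along the second leg to its end stop, left it there with the arm clear, and handed the job in at about 12 s; the pictures show the deck jar and the other objects in view still standing, but no verdict came back.

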